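# Change over and close the board-test jig

## Robot

A 6-joint arm with a two-finger parallel gripper is mounted at the origin on the work surface. World frame = base frame: x ahead of the robot, y to its left, z up, the work surface at z = 0. Lengths are in mm, angles in rad, forces in N, time in s.
With the tool pointing down it reaches from about 225 to 875 mm from the base axis. Payload 3.4 kg.
Tool frame: the origin (TCP) lies at the very end of the fingers, on their centre line; the grasp point (between the pads) lies 19 mm behind it; z points along the fingers, y is the line along which they close (so a half turn about z gives the same grasp; the last joint's range is limited). The gripper opens to 85 mm and grips with 20 to 120 N. Pads are 22 mm wide; open, the fingers measure 114 mm over their backs; the gripper's body (76 mm by 85 mm) begins 54 mm behind the grasp point. The pads swing forward as they close: fully open they stand 13 mm farther back than shut.
Start: joints at [1.127, 0.276, 1.505, -0, 1.361, -0.121], TCP at [182.421, 545.331, 231.328] pointing down, gripper open.
Joint ranges: [-2.89, 2.89], [-0.75, 2.08], [0.22, 2.7], [-1.18, 4.32], [0.11, 2.71], [-2.7, 2.7]. Speed limits (rad/s): [2.57, 2.57, 3.14, 3.14, 3.14, 3.14].

## Interface

Orientations are given as a rotation vector (axis times angle).
In Python, from cell import arm, eoat, solve_ik, imaging, models gives the robot as it stands. The module is installed in compiled form; this text tells all that it offers. Calls block until the motion is done:
- arm.move_pose(position, orientation): joint-space move of the TCP to a pose.
- arm.move_straight(position, max_speed=150, rot=None): straight line of the TCP; rot=None keeps the orientation; max_speed is the mean speed in mm/s.
- arm.move_joints(angles): joint-space move.
- eoat.command_gripper(opening, grasp_force=None): opening from 0.0 (shut) to 1.0 (fully open); grasp_force is the grip in N (None keeps the last); returns when the fingers have stopped.
- arm.hold(seconds).
- solve_ik(position, orientation): joint angles nearest the present ones, or None.
- imaging.capture(name): name is "side" or "top"; returns (picture, depth): 400x640x3 uint8, blue, green, red; 400x640 float32, mm along the optical axis (not along the pixel's ray), 0 where there is no reading.
- imaging.camera_model(name): a dict with "K" (3x3 intrinsics, pixels), "k1" (the pictures are not rectified: a ray, as slopes to the right and down, at radius r is drawn at 1 + k1 r^2 times it, then the intrinsics apply), "eye" and "orientation" of the camera in the world. Camera axes: x right, y up, looking along -z (the intrinsics and any distortion apply to the point x, -y, -z); pixel columns grow to the right and rows downward; lengths in mm; the calibration is good to about 2 mm. A picture is of the moment at which its call begins. camera_model takes no time and is no camera call.
A pose or a line that the arm cannot do raises arm.Unreachable and nothing moves.
- arm.job_done(): hands the job in; it is judged then, once.
Trained networks look in the newest picture that a camera, given by its name, has taken for a name from the list of things; names that differ only in an ending like _2 or _b are one class to them, and where a whole thing is asked for, a point or a joint stands for the part that bears it (a point fixed in the world has none). Each returns a list of dicts, best first, with "confidence" (0 to 1); they miss things now and then, are a little off and sometimes report something else, mostly with a low value. They report only what shows in the picture. A call takes as long as a camera call. They do not tell look-alikes from the thing itself.
- models.look_for(camera, query): "centre" ([column, row] in pixels, amid what is visible of it).
Readings, each from a call of its own:
- arm.read_time_s(): time.
- arm.read_qpos(): joint angles.
- arm.read_joint_velocities(): joint speeds.
- arm.read_joint_torque(): joint torques, N m.
- arm.read_tool_pos(): TCP position.
- arm.read_orientation(): TCP orientation.
- arm.read_force(): force on the tool from outside, world axes, zero at the start.
- arm.read_torque(): the same for the moment, N m.
- arm.read_gripper_width(): opening from 0.0 (shut) to 1.0 (fully open).
- arm.read_gripper_force(): force on a finger pad.
Only numpy, scipy, OpenCV 4.12 (cv2) and the standard library are available. Lean on these libraries where they do the work, as an engineer would, in place of code of your own. Each camera call takes 0.05 s, during which the arm holds its last target. There are 200 camera calls.

## Task

The test jig is shut, with tested boards (red dot on top) from the last run still in it: lift its clamp handle, open the lid and put the tested boards flat side by side in the black tray. Load all the new boards from the cardboard, one to a nest, flat and with the blue terminals towards the clamp side, filling up from nest 1 (next to the selector) without a gap, and at any time turn the selector to the number of boards loaded. When all are in, lower the lid gently until it is fully shut, then press the clamp handle all the way down; leave the other things on the bench where they are.

Things in the scene. Friction and masses are not known exactly. Their poses are not given: they have to be found in the camera images.
- jig: board-test jig, fixed: base 230 (x) by 400 mm (y), black deck 60 mm up; nests in a row, clear lid hinged at the back, red-handled clamp in front (pedestal at x -85, y -105 mm), blue console at its +y end (y +104 to +196 mm, top 90 mm up), lid rest pillars 46 mm above the deck at x -45, y +81 and -171 mm. Origin: centre of underside; x away from the robot, y left. Turned a few degrees
- board1: new power-supply board: green, 80 x 50 x 3 mm, 120 g; in its middle a yellow transformer 30 x 30 mm, top 31 mm above the underside (grip this); blue terminal block at one short end (30 mm wide, 30 to 38 mm out, top 13 mm up), two 12 mm high black capacitors at the other. Origin: centre of underside; -x points to the blue terminals, z up. 2 to 4 are present
- board2: new power-supply board: green, 80 x 50 x 3 mm, 120 g; in its middle a yellow transformer 30 x 30 mm, top 31 mm above the underside (grip this); blue terminal block at one short end (30 mm wide, 30 to 38 mm out, top 13 mm up), two 12 mm high black capacitors at the other. Origin: centre of underside; -x points to the blue terminals, z up. 2 to 4 are present
- board3: new power-supply board: green, 80 x 50 x 3 mm, 120 g; in its middle a yellow transformer 30 x 30 mm, top 31 mm above the underside (grip this); blue terminal block at one short end (30 mm wide, 30 to 38 mm out, top 13 mm up), two 12 mm high black capacitors at the other. Origin: centre of underside; -x points to the blue terminals, z up. 2 to 4 are present
- board4: new power-supply board: green, 80 x 50 x 3 mm, 120 g; in its middle a yellow transformer 30 x 30 mm, top 31 mm above the underside (grip this); blue terminal block at one short end (30 mm wide, 30 to 38 mm out, top 13 mm up), two 12 mm high black capacitors at the other. Origin: centre of underside; -x points to the blue terminals, z up. 2 to 4 are present
- tested1: tested power-supply board, like the new ones in size, origin and axes, but with a 22 mm red dot on top of its yellow transformer. 1 or 2 are present, at the start in nest 1, nest 3 or both
- tested2: tested power-supply board, like the new ones in size, origin and axes, but with a 22 mm red dot on top of its yellow transformer. 1 or 2 are present, at the start in nest 1, nest 3 or both
- tray: black open tray, fixed, 130 (x) by 170 mm (y), walls 20 mm high and 3 mm thick, floor 3 mm thick; room for two boards side by side (long sides along its x). Origin: centre of its underside
- nest1 (a point): nest 1 of the jig: white-rimmed shallow pocket 86 mm (jig's x) by 56 mm, rims 8 mm high and 4 mm thick, open above; nests are 60 mm apart, 1 next to the selector, 4 farthest from it. The point is the centre of its floor, on which the board lies flat; axes as the jig's
- nest2 (a point): nest 2 of the jig: white-rimmed shallow pocket 86 mm (jig's x) by 56 mm, rims 8 mm high and 4 mm thick, open above; nests are 60 mm apart, 1 next to the selector, 4 farthest from it. The point is the centre of its floor, on which the board lies flat; axes as the jig's
- nest3 (a point): nest 3 of the jig: white-rimmed shallow pocket 86 mm (jig's x) by 56 mm, rims 8 mm high and 4 mm thick, open above; nests are 60 mm apart, 1 next to the selector, 4 farthest from it. The point is the centre of its floor, on which the board lies flat; axes as the jig's
- nest4 (a point): nest 4 of the jig: white-rimmed shallow pocket 86 mm (jig's x) by 56 mm, rims 8 mm high and 4 mm thick, open above; nests are 60 mm apart, 1 next to the selector, 4 farthest from it. The point is the centre of its floor, on which the board lies flat; axes as the jig's
- lid (a joint): lid hinge angle: 0 fully shut (level over the boards), as at the start; 1.57 upright, stop at 1.75. Friction hinge 0.35 N m: the lid (0.3 kg) stays where left. Clear panel in an aluminium frame, 12 mm thick, 5 to 155 mm from the hinge axis, 264 mm wide, underside 46 mm above the deck when shut; white pusher pins below it end just above the boards
- lid_bar (a point): middle of the lid's red pull bar: round, 12 mm thick, 80 mm long along the jig's y, 190 mm from the hinge axis in the lid's plane (35 mm beyond its free edge, on a rod at each end). Can be pinched or hooked from above, lid open or shut
- lid_hinge (a point): centre of the lid's hinge axis, which runs along the jig's y, 112 mm above the bench. From here the lid points to the jig's -x when shut and up when open
- clamp (a joint): angle of the clamp's red handle above level: 0 fully down (clamped), as at the start; 1.05 fully open (stop). It stays where left (friction 0.2 N m); its steel hold-down arm is linked to it and swings down on to the lid's front edge
- clamp_pivot (a point): pivot of the clamp handle, axis along the jig's y, 128 mm above the bench. Handle: red round bar 16 mm thick, from 20 to 103 mm from the pivot, pointing to the jig's -x (to the robot), slanting up while open; lift (pinch) or press it about 80 mm out. The open hold-down arm stands up 55 mm above the pivot
- selector (a joint): selector switch angle; clicks every 30 degrees: 0 rad = 0, 0.524 = 1, 1.047 = 2, 1.571 = 3, 2.094 = 4 (end stops at 0 and 4); grows clockwise seen from above. Pointer at yaw +60 degrees in the jig frame on 0, along the jig's +x (away from the robot) on 2, -60 on 4; numerals 0 to 4 on the console. On 0 or 1 at the start; a click takes about 0.04 N m
- selector_grip (a point): middle of the selector's red grip bar, on the turning axis: 42 mm long, 14 mm wide, from 6 to 30 mm above the console (this point 18 mm above it), white pointer line on top at the pointing end; x axis along the bar to the pointing end
- flux_tin: bystander: brass-coloured tin, 64 mm across, 26 mm high; origin: centre of underside
- spool: bystander: solder spool 60 mm across, 46 mm high; origin: centre of underside
- tape: bystander: roll of brown tape, 90 mm across, 22 mm high; origin: centre of underside
- glue: bystander: bottle 38 mm across, 100 mm high, green cap; origin: centre of underside
- screwdriver: bystander: screwdriver 170 mm long, lying; origin near its middle
Mind the look-alikes: they are no part of the job. Leave any pink look-alike of the board4 alone. Leave any purple look-alike of the board1 alone.

How it is judged (in metres and radians):
On the way, in this order (a step that is already met when the one before it is completed fails the run):
1. the clamp handle is lifted (over 0.6 rad) while the lid is still shut (value of joint clamp above 0.6 rad and value of joint lid below 0.1 rad), for 0.1 s.
2. the tested boards lie in the tray and all new boards lie in nests, filled from nest 1 without a gap, terminals to the clamp side (angle between each of board1, board2, board3, board4's own z axis and vertical below 0.08 rad and x of lid_hinge in the frame of board1 above 0 m and linear speed of each of board1, board2, board3, board4, tested1, tested2 below 0.03 m/s and z of each of board1, board2, board3, board4 in the frame of nest1 below 0.004 m and (horizontal distance between board1 and nest1 below 0.008 m or horizontal distance between board1 and nest2 below 0.008 m or horizontal distance between board1 and nest3 below 0.008 m or horizontal distance between board1 and nest4 below 0.008 m) and x of lid_hinge in the frame of board2 above 0 m and (horizontal distance between board2 and nest1 below 0.008 m or horizontal distance between board2 and nest2 below 0.008 m or horizontal distance between board2 and nest3 below 0.008 m or horizontal distance between board2 and nest4 below 0.008 m) and x of lid_hinge in the frame of board3 above 0 m and (horizontal distance between board3 and nest1 below 0.008 m or horizontal distance between board3 and nest2 below 0.008 m or horizontal distance between board3 and nest3 below 0.008 m or horizontal distance between board3 and nest4 below 0.008 m) and x of lid_hinge in the frame of board4 above 0 m and (horizontal distance between board4 and nest1 below 0.008 m or horizontal distance between board4 and nest2 below 0.008 m or horizontal distance between board4 and nest3 below 0.008 m or horizontal distance between board4 and nest4 below 0.008 m) and horizontal distance between any of board1, board2, board3, board4 and nest1 below 0.008 m and horizontal distance between any of board1, board2, board3, board4 and nest2 below 0.008 m and (horizontal distance between any of board1, board2, board3, board4 and nest3 below 0.008 m or horizontal distance between each of board1, board2, board3, board4 and nest4 above 0.03 m) and x of tested1 in the frame of tray between -0.055 and 0.055 m and y of tested1 in the frame of tray between -0.075 and 0.075 m and z of each of tested1, tested2 in the frame of tray below 0.012 m and angle between each of tested1, tested2's own z axis and vertical below 0.12 rad and x of tested2 in the frame of tray between -0.055 and 0.055 m and y of tested2 in the frame of tray between -0.075 and 0.075 m), for 0.2 s.
3. the lid is fully shut over the loaded boards (angle between each of board1, board2, board3, board4's own z axis and vertical below 0.08 rad and x of lid_hinge in the frame of board1 above 0 m and linear speed of each of board1, board2, board3, board4 below 0.03 m/s and z of each of board1, board2, board3, board4 in the frame of nest1 below 0.004 m and (horizontal distance between board1 and nest1 below 0.008 m or horizontal distance between board1 and nest2 below 0.008 m or horizontal distance between board1 and nest3 below 0.008 m or horizontal distance between board1 and nest4 below 0.008 m) and x of lid_hinge in the frame of board2 above 0 m and (horizontal distance between board2 and nest1 below 0.008 m or horizontal distance between board2 and nest2 below 0.008 m or horizontal distance between board2 and nest3 below 0.008 m or horizontal distance between board2 and nest4 below 0.008 m) and x of lid_hinge in the frame of board3 above 0 m and (horizontal distance between board3 and nest1 below 0.008 m or horizontal distance between board3 and nest2 below 0.008 m or horizontal distance between board3 and nest3 below 0.008 m or horizontal distance between board3 and nest4 below 0.008 m) and x of lid_hinge in the frame of board4 above 0 m and (horizontal distance between board4 and nest1 below 0.008 m or horizontal distance between board4 and nest2 below 0.008 m or horizontal distance between board4 and nest3 below 0.008 m or horizontal distance between board4 and nest4 below 0.008 m) and horizontal distance between any of board1, board2, board3, board4 and nest1 below 0.008 m and horizontal distance between any of board1, board2, board3, board4 and nest2 below 0.008 m and (horizontal distance between any of board1, board2, board3, board4 and nest3 below 0.008 m or horizontal distance between each of board1, board2, board3, board4 and nest4 above 0.03 m) and value of joint lid below 0.04 rad), for 0.2 s.
4. the clamp handle is pressed down on the shut lid (value of joint lid below 0.04 rad and value of joint clamp below 0.08 rad), for 0.2 s.
At the end, for the whole second after the job is handed in: Tested boards flat in the tray; each new board flat in a nest (within 8 mm of its centre, 4 mm of its floor, tilt under 0.08 rad), terminals to the clamp side, n boards filling nests 1 to n; lid under 0.04 rad, clamp under 0.08 rad, selector within 0.13 rad of n (all of step 2 and all of step 4 and ((value of joint selector between 0.917 and 1.177 rad and horizontal distance between each of board1, board2, board3, board4 and nest3 above 0.03 m) or (value of joint selector between 1.441 and 1.701 rad and horizontal distance between any of board1, board2, board3, board4 and nest3 below 0.008 m and horizontal distance between each of board1, board2, board3, board4 and nest4 above 0.03 m) or (value of joint selector between 1.964 and 2.224 rad and horizontal distance between any of board1, board2, board3, board4 and nest4 below 0.008 m))); the robot touches nothing.
It fails at once if the lid slams shut (falls faster than 2 rad/s in its last 0.3 rad) (velocity of joint lid below -2 rad/s and value of joint lid below 0.3 rad).
It fails at once if a bystander is pushed more than 40 mm (distance of any of flux_tin, spool, tape, glue, screwdriver from where it was at the start of the episode above 0.04 m).
Of board1, board2, board3, board4 only 2 to 4 are there at a start; the rules pass over those that are not, and their reading is None.
Of tested1, tested2 only 1 to 2 are there at a start; the rules pass over those that are not, and their reading is None.
At some moment in a run one of board1, board2, board3, board4 may be knocked a few centimetres aside while the robot is not near it.
Once in a run the grip may slacken for a moment while it holds something.
It also fails if it takes over 210 s, if anything falls off the work surface, if the arm or the gripper's body presses on something with over 40 N, if the wrist force passes 120 N, or if a joint passes its speed limit or range.

## Working session

There is one attempt and no reset: what is moved stays moved. The work goes in short steps, each a Python script; the robot and the scene stay as the last script left them, time stands still between calls to the robot, and variables do not carry over. Pictures are saved under pics/ and viewed, at most 14 in all, crops included, and the job is handed in when it is done.

```bash
mkdir -p pics
cat > h.py <<'E'
import numpy as np, cv2
from scipy.spatial.transform import Rotation as R
from cell import arm, eoat, solve_ik, imaging, models
def cam(n):
    m=imaging.camera_model(n); return m
def camR(m):
    o=np.array(m["orientation"],float)
    return o if o.shape==(3,3) else R.from_rotvec(o).as_matrix()
def rays(n,px):
    m=cam(n);K=np.array(m["K"]);px=np.atleast_2d(np.array(px,float))
    d=np.stack([(px[:,0]-K[0,2])/K[0,0],(px[:,1]-K[1,2])/K[1,1]],1);u=d.copy()
    for _ in range(20): u=d/(1+m["k1"]*(u**2).sum(1,keepdims=True))
    return np.array(m["eye"],float),np.c_[u[:,0],-u[:,1],-np.ones(len(u))]@camR(m).T
def at_z(n,px,z):
    e,d=rays(n,px); return e+d*((z-e[2])/d[:,2])[:,None]
def at_d(n,px,dep):
    e,d=rays(n,px); return e+d*np.atleast_1d(dep)[:,None]
def proj(n,P):
    m=cam(n);K=np.array(m["K"]);c=(np.atleast_2d(P)-np.array(m["eye"]))@camR(m)
    u=np.c_[c[:,0],-c[:,1]]/-c[:,2:]; u=u*(1+m["k1"]*(u**2).sum(1,keepdims=True))
    return u*[K[0,0],K[1,1]]+[K[0,2],K[1,2]]
def cloud(n,dep):
    v,u=np.mgrid[0:400,0:640]; return at_d(n,np.c_[u.ravel(),v.ravel()],dep.ravel()).reshape(400,640,3)
def down(yaw): # tool down, tool y (closing) at angle yaw from world y
    return (R.from_euler('z',yaw)*R.from_euler('y',np.pi)).as_rotvec()
E
python3 - <<'E'
from h import *
for n in("top","side"):
    p,d=imaging.capture(n);cv2.imwrite(f"pics/{n}0.png",p);np.savez(f"{n}0.npz",p=p,d=d);print(n,cam(n))
    for q in("board1","tested1","tray","lid_bar","clamp_pivot","selector_grip","jig"):
        print(q,[(np.round(r["centre"]),round(r["confidence"],2)) for r in models.look_for(n,q)])
print(arm.read_orientation(),arm.read_time_s())
E
```

```text
top {'K': array([[380.39016928,   0.        , 316.90469915],
       [  0.        , 380.39016928, 204.1919781 ],
       [  0.        ,   0.        ,   1.        ]]), 'k1': -0.09286965075521113, 'eye': array([ 394.35931341,   63.30668648, 1184.93560194]), 'orientation': array([ 0.07222108, -0.06820434, -1.5525044 ])}
board1 [(array([276., 229.]), 0.79), (array([239., 231.]), 0.77), (array([252., 283.]), 0.69), (array([340., 186.]), 0.69), (array([164., 245.]), 0.68), (array([234., 193.]), 0.56)]
tested1 [(array([391., 172.]), 0.65)]
tray [(array([276., 150.]), 0.72)]
lid_bar [(array([405., 163.]), 0.94)]
clamp_pivot [(array([392., 173.]), 0.88), (array([407., 166.]), 0.67)]
selector_grip [(array([391., 172.]), 0.52), (array([340., 186.]), 0.44), (array([304., 237.]), 0.31)]
jig [(array([393., 175.]), 0.63)]
side {'K': array([[384.18396728,   0.        , 320.96301481],
       [  0.        , 384.18396728, 201.74493733],
       [  0.        ,   0.        ,   1.        ]]), 'k1': -0.019114958930886973, 'eye': array([  34.68890918, -576.71408704,  771.28795605]), 'orientation': array([ 0.84445653, -0.25912427, -0.55401274])}
board1 [(array([281., 211.]), 0.89), (array([262., 194.]), 0.85), (array([214., 166.]), 0.78), (array([288., 177.]), 0.62), (array([224., 219.]), 0.54), (array([399., 282.]), 0.51)]
tested1 [(array([389., 241.]), 0.58), (array([430., 277.]), 0.52)]
tray [(array([347., 186.]), 0.69), (array([388., 242.]), 0.22)]
lid_bar [(array([437., 248.]), 0.83)]
clamp_pivot [(array([422., 260.]), 0.86)]
selector_grip [(array([364., 209.]), 0.67)]
jig [(array([422., 258.]), 0.79), (array([365., 207.]), 0.51)]
[5.04850162e-01 3.10071213e+00 2.73111912e-04] 0.8
```

View pics/top0.png

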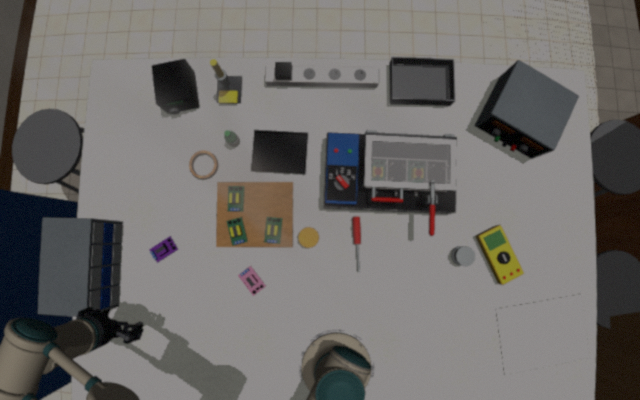

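View pics/side0.png

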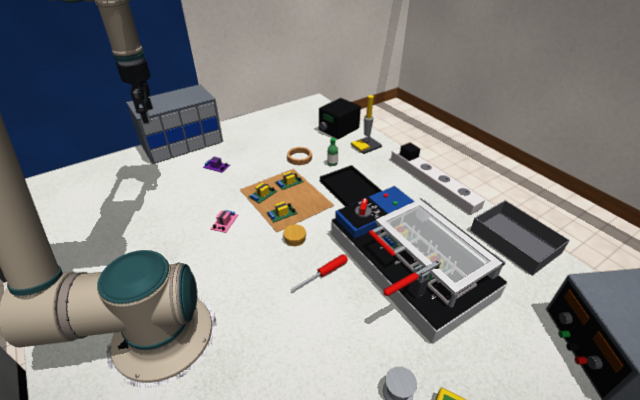

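Run:
```python
from h import *
T=np.load("top0.npz");p,d=T["p"],T["d"];C=cloud("top",d)
a=cv2.resize(p[120:270,205:475],None,fx=2.9,fy=2.9,interpolation=cv2.INTER_CUBIC)
cv2.imwrite("pics/top0c.png",cv2.convertScaleAbs(a,alpha=1.5))
S=np.load("side0.npz")["p"]
cv2.imwrite("pics/side0c.png",cv2.convertScaleAbs(cv2.resize(S[180:345,320:520],None,fx=3.6,fy=3.6,interpolation=cv2.INTER_CUBIC),alpha=1.4))
hsv=cv2.cvtColor(p,cv2.COLOR_BGR2HSV)
def rect(m,z,name):
    v,u=np.nonzero(m)
    n,l,st,ce=cv2.connectedComponentsWithStats(m.astype(np.uint8))
    for i in range(1,n):
        if st[i,4]<150: continue
        v,u=np.nonzero(l==i);w=at_z("top",np.c_[u,v],z)[:,:2].astype(np.float32)
        print(name,ce[i].round(),st[i,4],[np.round(x,1) for x in cv2.minAreaRect(w)])
roi=np.zeros((400,640),bool);roi[110:270,200:480]=1
z=C[...,2]
for (u,v) in [(280,150),(265,135),(254,150),(306,150),(342,145),(342,200),(450,205),(415,165),(235,232),(273,230)]: print((u,v),C[v,u].round(1))
rect(roi&(hsv[...,0]>100)&(hsv[...,0]<128)&(hsv[...,1]>140),90,"blue")
rect(roi&(z>45)&(z<140),60,"jig")
rect(roi&(z>75)&(z<100)&(C[...,1]>100),90,"console")
rect(roi&(hsv[...,2]<70)&(z<35)&(np.arange(640)<312)[None],0,"tray")
yel=roi&(hsv[...,0]>20)&(hsv[...,0]<35)&(hsv[...,1]>110)
```

```text
(280, 150) [670.9 187.2   3.3]
(265, 135) [719.4 236.7   2. ]
(254, 150) [668.8 269.1   7.8]
(306, 150) [668.8 104.2  17.5]
(342, 145) [669.4  -3.9  86.9]
(342, 200) [506.   -5.4  91.3]
(450, 205) [ 499.9 -333.    58.5]
(415, 165) [ 607.7 -212.1  117.3]
(235, 232) [408.8 313.9  34.9]
(273, 230) [417.2 199.1  29.8]
blue [343. 150.] 919 [array([655.9,  -7.1]), array([93.5, 94.4]), np.float64(86.8)]
jig [391. 173.] 10280 [array([ 568.2, -152.1]), array([400.7, 310.4]), np.float64(88.2)]
jig [465. 256.] 185 [array([ 346.6, -376.9]), array([55.3, 56.5]), np.float64(89.7)]
tray [280. 152.] 2147 [array([666.8, 190. ]), array([170.2, 132.2]), np.float64(87.5)]
```

View pics/top0c.png

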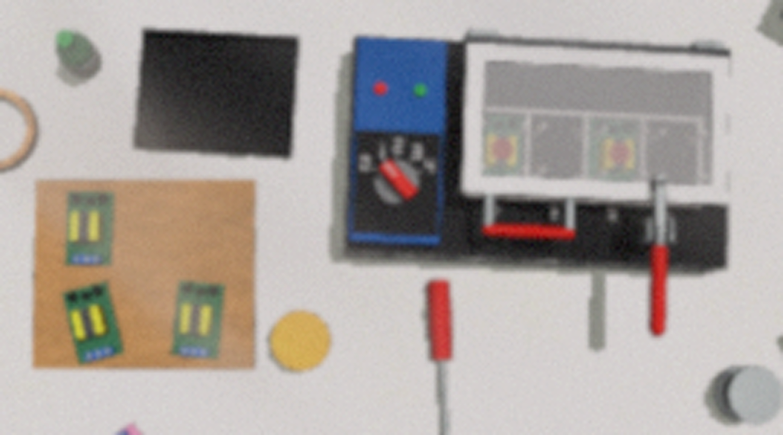

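View pics/side0c.png

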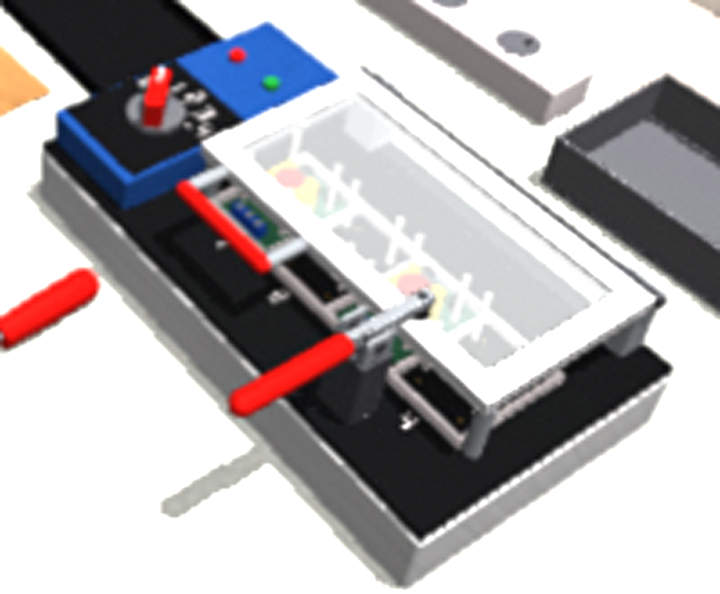

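The new boards sit on the cardboard at (236,199), (238,232) and (273,230). The look-alikes are purple at (164,248) and pink at (252,280), so I leave those alone. The tested boards (red dots) are in nests 1 and 3, at about (378,171) and (418,173) under the lid. The tray is the shallow black one at (280,150), measured at 170x132. The grey box at (422,80) isn't the tray. Next I fit the jig pose.

Run:
```python
from h import *
T=np.load("top0.npz");p,d=T["p"],T["d"];C=cloud("top",d);z=C[...,2]
hsv=cv2.cvtColor(p,cv2.COLOR_BGR2HSV)
roi=np.zeros((400,640),bool);roi[110:270,310:480]=1
m=(roi&(z>48)&(z<145)).astype(np.uint8);m=cv2.morphologyEx(m,cv2.MORPH_OPEN,np.ones((15,15)))
v,u=np.nonzero(m)
# base front face/left/right at z60
w=C[v,u][:,:2].astype(np.float32);print("base via depth",cv2.minAreaRect(w))
f=roi&(hsv[...,2]>185)&(hsv[...,1]<50)&(z>100)&(z<135);v,u=np.nonzero(f);w=at_z("top",np.c_[u,v],118)[:,:2].astype(np.float32)
print("lid",len(u),cv2.minAreaRect(w),np.median(z[f]))
red=(((hsv[...,0]<8)|(hsv[...,0]>172))&(hsv[...,1]>150)&roi).astype(np.uint8)
n,l,st,ce=cv2.connectedComponentsWithStats(red)
for i in range(1,n):
    if st[i,4]<30: continue
    v,u=np.nonzero(l==i);zz=np.median(z[l==i]);zz={0:0}.get(0) if 0 else zz
    w=at_z("top",np.c_[u,v],zz)[:,:2].astype(np.float32);print("red",ce[i].round(1),st[i,4],round(float(zz)),cv2.minAreaRect(w))
# tray rim
# hypothesised pose -> jig frame clouds of key parts
S=np.load("side0.npz");D=cloud("side",S["d"]);hs=cv2.cvtColor(S["p"],cv2.COLOR_BGR2HSV)
red=(((hs[...,0]<8)|(hs[...,0]>172))&(hs[...,1]>150)).astype(np.uint8);red[:, :300]=0
n,l,st,ce=cv2.connectedComponentsWithStats(red)
for i in range(1,n):
    if st[i,4]<30: continue
    P=D[l==i];c,ax=cv2.PCACompute(P[:,:2].astype(np.float32),None)[:2]
    print("side red",ce[i].round(),st[i,4],"mean",P.mean(0).round(1),"dir",ax[0].round(3))
for b in("blue",):
    mm=(hs[...,0]>100)&(hs[...,0]<128)&(hs[...,1]>120)&(D[...,2]>82)&(D[...,2]<98)&(np.arange(640)>320)[None]
    print("side console",cv2.minAreaRect(D[mm][:,:2].astype(np.float32)),np.median(D[mm][:,2]))
```

```text
base via depth ((592.4918212890625, -153.7368621826172), (401.6283264160156, 231.64068603515625), 87.3305892944336)
lid 0 ((0.0, 0.0), (0.0, 0.0), 0.0) nan
red [342.7 183. ] 58 120 ((554.9375610351562, -2.2866744995117188), (42.07857894897461, 12.107292175292969), 45.56191635131836)
red [386.8 199.5] 166 116 ((507.1656799316406, -131.56640625), (14.253963470458984, 91.23623657226562), 0.9910526275634766)
red [431.6 217.7] 138 135 ((451.5266418457031, -254.34632873535156), (17.036067962646484, 81.0475082397461), 89.49335479736328)
red [356.4 229.6] 141 24 ((423.048095703125, -54.659706115722656), (76.61124420166016, 17.525861740112305), 5.339277267456055)
side red [363. 207.] 85 mean [553.2  -5.9 112.9] dir [0.724 0.69 ]
side red [381. 243.] 183 mean [ 504.8 -134.8  115.5] dir [0.637 0.771]
side red [333. 265.] 260 mean [416.3 -64.9  27.1] dir [0.665 0.747]
side red [401. 284.] 314 mean [ 449.2 -257.1  132.7] dir [0.869 0.494]
side red [581. 360.] 91 mean [ 689.1 -554.8   28.9] dir [ 0.901 -0.435]
side console ((603.0083618164062, -241.6768798828125), (209.57174682617188, 569.32080078125), 1.3538764715194702) 90.61149859709144
  return _methods._mean(a, axis=axis, dtype=dtype,
  ret = ret.dtype.type(ret / rcount)
```

```bash
cat >> h.py <<'E'
YAW=np.radians(-2.7); JC=np.array([592.5,-153.7])
def jig(x,y,z=None):
    q=JC+np.array([[np.cos(YAW),-np.sin(YAW)],[np.sin(YAW),np.cos(YAW)]])@[x,y]
    return q if z is None else np.r_[q,z]
def pose(p,yaw=YAW):
    best=None;q0=np.array(arm.read_qpos())
    for y in(yaw,yaw+np.pi,yaw-np.pi):
        try: q=solve_ik(list(map(float,p)),down(y))
        except Exception: q=None
        if q is not None:
            c=abs(np.array(q)-q0).max()
            if best is None or c<best[0]: best=(c,q,y)
    arm.move_joints(best[1]); return best[2]
def line(p,v=150,yaw=None): arm.move_straight(list(map(float,p)),max_speed=v,rot=None if yaw is None else down(yaw))
def stat(s=""): print(s,"t",round(arm.read_time_s(),1),"F",np.round(arm.read_force(),1),"w",round(arm.read_gripper_width(),3),"gf",np.round(arm.read_gripper_force(),1),"p",np.round(arm.read_tool_pos(),1))
def snap(n,name=None,box=None,f=1):
    p,d=imaging.capture(n)
    if name:
        q=p if box is None else p[box[1]:box[3],box[0]:box[2]]
        cv2.imwrite(f"pics/{name}.png",cv2.convertScaleAbs(cv2.resize(q,None,fx=f,fy=f,interpolation=cv2.INTER_CUBIC),alpha=1.4))
    return p,d
E
python3 - <<'E'
from h import *
piv=np.array([512.,-257.2,128.]);ux=np.array([np.cos(YAW),np.sin(YAW),0])
pt=lambda a:piv+80*(-np.cos(a)*ux+np.sin(a)*np.array([0,0,1]))-[0,0,14]
eoat.command_gripper(0.55,40)
pose([430,200,330],YAW);stat("via")
pose(pt(0)+[0,0,100]);stat("above")
line(pt(0),120);stat("down")
eoat.command_gripper(0.0,40);stat("grip")
for a in(.25,.5,.75,.98): line(pt(a),80);stat(a)
eoat.command_gripper(0.55);line(arm.read_tool_pos()+np.array([-15,0,70]),200);stat("up")
E
```

```text
via t 2.9 F [-1.   0.1 -0.4] w 0.553 gf 0.0 p [429.7 200.6 329.8]
above t 4.6 F [ 0.3  0.4 -0. ] w 0.549 gf 0.0 p [ 432.7 -252.6  214.3]
down t 5.6 F [0.2 0.4 0.5] w 0.552 gf 0.0 p [ 432.7 -253.7  114.6]
grip t 5.9 F [-1.  -2.1  3. ] w 0.171 gf 39.0 p [ 432.5 -254.2  114.8]
0.25 t 6.3 F [ 1.  -3.8 -0.5] w 0.174 gf 39.6 p [ 435.4 -254.2  134.1]
0.5 t 6.7 F [ 2.9 -4.2 -1.9] w 0.169 gf 39.6 p [ 442.5 -254.4  152.3]
0.75 t 7.1 F [ 3.  -4.8 -4.8] w 0.171 gf 39.5 p [ 453.6 -254.8  168. ]
0.98 t 7.5 F [ 2.3 -5.7 -6.1] w 0.167 gf 39.3 p [ 467.1 -255.2  179.6]
up t 8.4 F [ 0.3 -0.1  0.2] w 0.547 gf 0.0 p [ 452.1 -254.4  250.4]
```

```bash
cat >> h.py <<'E'
ux=np.array([np.cos(YAW),np.sin(YAW),0]);BAR0=np.array([507.2,-132.,112.]);HIN=BAR0+190*ux
def lidp(a): return HIN+190*(-np.cos(a)*ux+np.sin(a)*np.array([0,0,1]))-[0,0,13]
E
python3 - <<'E'
from h import *
p,d=snap("top");hsv=cv2.cvtColor(p,cv2.COLOR_BGR2HSV);C=cloud("top",d)
m=((hsv[...,0]<8)|(hsv[...,0]>172))&(hsv[...,1]>150);m[:,:415]=0;m[:,470:]=0;m[:150]=0;print("handle",C[m].mean(0).round(),C[m].max(0).round(),m.sum())
if np.percentile(C[m][:,2],90)>180:
    eoat.command_gripper(0.36,40)
    y=pose(lidp(0)+[-1,0,110],YAW+np.pi/2);stat("above")
    line(lidp(0)+[-1,0,0],100);stat("down")
    eoat.command_gripper(0.0,30);stat("grip")
    for a in np.linspace(.2,1.6,8): line(lidp(a),150);stat(round(a,2))
E
```

```text
handle [ 488. -251.  172.] [ 502. -221.  315.] 33
```

Run:
```python
from h import *
pose([400,150,350]);snap("side","side1",(320,150,560,345),3)
stat()
```

```text
t 10.1 F [-0.3 -0.6  0.7] w 0.551 gf 0.0 p [400.4 149.3 349.5]
```

View pics/side1.png

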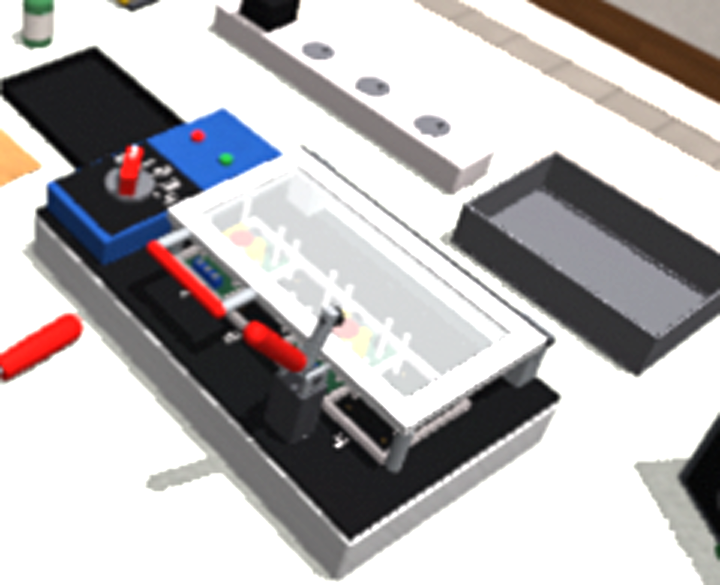

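The clamp handle is up, around crop (275,345), the hold-down arm stands clear, and the lid is still shut. Next I open the lid.

Run:
```python
from h import *
eoat.command_gripper(0.36,40)
pose(lidp(0)+[-1,0,110],YAW+np.pi/2);stat("above")
line(lidp(0)+[-1,0,0],100);stat("down")
eoat.command_gripper(0.0,30);stat("grip")
for a in np.linspace(.2,1.6,8): line(lidp(a),150);stat(round(a,2))
```

```text
above t 11.7 F [ 0.  -0.4  1.1] w 0.364 gf 0.0 p [ 506.4 -131.3  209.5]
down t 12.9 F [-0.   0.2 -0. ] w 0.364 gf 0.0 p [ 506.7 -132.2   99.6]
grip t 13.2 F [2.  0.4 0.8] w 0.123 gf 29.9 p [ 507.4 -132.2   99.8]
0.2 t 13.6 F [ 0.1 -0.5  0.6] w 0.128 gf 29.6 p [ 510.8 -132.3  136.7]
0.4 t 14.0 F [-3.3 -0.5  0.7] w 0.125 gf 29.6 p [ 520.8 -132.5  172.1]
0.6 t 14.4 F [-5.9  0.4  5.5] w 0.125 gf 29.7 p [ 537.6 -133.   205.7]
0.8 t 14.8 F [-11.7   1.6  11.8] w 0.123 gf 30.0 p [ 560.6 -133.7  235.7]
1.0 t 15.2 F [-12.3   4.   17.8] w 0.125 gf 30.7 p [ 591.3 -134.6  261.5]
1.2 t 15.6 F [-6.2  6.2 17. ] w 0.124 gf 31.3 p [ 628.3 -135.6  279.6]
1.4 t 16.0 F [-0.2  6.5 12.3] w 0.123 gf 31.6 p [ 667.2 -136.7  288.9]
1.6 t 16.4 F [2.7 6.4 6.3] w 0.123 gf 31.9 p [ 705.7 -137.8  290. ]
```

Run:
```python
from h import *
eoat.command_gripper(0.4);p=arm.read_tool_pos();line([p[0],p[1],p[2]+60],150)
pose([330,60,380],YAW);stat()
p,d=snap("top","top2",(205,110,475,270),2.9);np.savez("top2.npz",p=p,d=d)
p,d=snap("side");np.savez("side2.npz",p=p,d=d)
for n in("top","side"):
  for q in("board1","tested1"): print(n,q,[(np.round(r["centre"],1),round(r["confidence"],2)) for r in models.look_for(n,q)])
```

```text
t 18.9 F [0.  0.2 0.7] w 0.401 gf 0.0 p [330.7  59.8 379.8]
top board1 [(array([274.4, 231.5]), 0.86), (array([234. , 198.7]), 0.84), (array([250. , 277.8]), 0.79), (array([163.6, 245.1]), 0.75), (array([239. , 233.3]), 0.62), (array([399.3, 163.1]), 0.3)]
top tested1 [(array([377.3, 171.3]), 0.72), (array([416.6, 173.7]), 0.71), (array([280.9, 149.5]), 0.57)]
side board1 [(array([224.1, 216.8]), 0.9), (array([282.9, 213.5]), 0.85), (array([288.1, 179.8]), 0.69), (array([470.9, 206. ]), 0.63), (array([262.4, 193.2]), 0.59), (array([212.8, 166.7]), 0.57)]
side tested1 [(array([433.6, 264.7]), 0.74)]
```

View pics/top2.png

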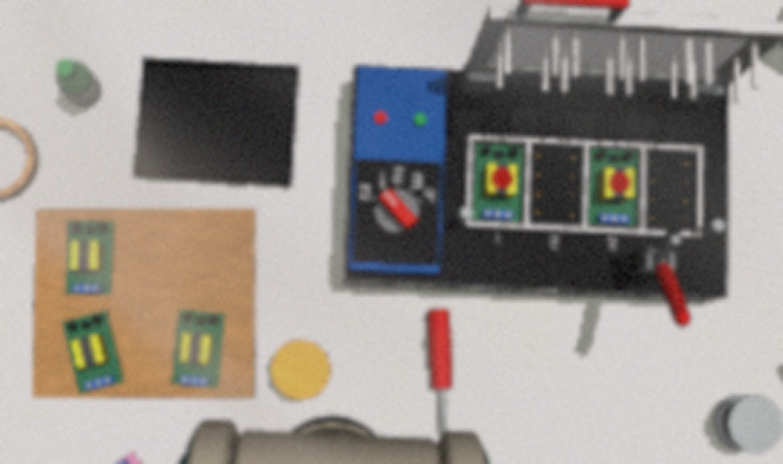

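The nests are empty except for the tested boards in 1 (crop 500,180) and 3 (crop 617,183). The lid is upright, and the three new boards haven't moved.

```bash
cat >> h.py <<'E'
def boards(p,n="top",zb=3.,box=(200,170,310,260)):
    """green boards in box of the picture; zb height of pcb top; returns list of (x,y,yaw,size)"""
    x0,y0,x1,y1=box;s=4
    q=cv2.resize(p[y0:y1,x0:x1],None,fx=s,fy=s,interpolation=cv2.INTER_CUBIC);h=cv2.cvtColor(q,cv2.COLOR_BGR2HSV)
    m=((h[...,0]>50)&(h[...,0]<90)&(h[...,1]>90)).astype(np.uint8)
    m=cv2.morphologyEx(m,cv2.MORPH_OPEN,np.ones((5,5)));m=cv2.morphologyEx(m,cv2.MORPH_CLOSE,np.ones((21,21)))
    k,l,st,ce=cv2.connectedComponentsWithStats(m);out=[]
    for i in range(1,k):
        if st[i,4]<1500: continue
        v,u=np.nonzero(l==i);w=at_z(n,np.c_[(u+.5)/s-.5+x0,(v+.5)/s-.5+y0],zb)[:,:2].astype(np.float32)
        (c,sz,a)=cv2.minAreaRect(w)
        if sz[0]<sz[1]: a+=90;sz=sz[::-1]
        a=(a+90)%180-90
        out.append((c[0],c[1],a,sz[0],sz[1],st[i,4]))
    return out
def nests(p,box=(360,150,452,194)):
    x0,y0,x1,y1=box;s=4
    q=cv2.resize(p[y0:y1,x0:x1],None,fx=s,fy=s,interpolation=cv2.INTER_CUBIC);h=cv2.cvtColor(q,cv2.COLOR_BGR2HSV)
    m=((h[...,2]>110)&(h[...,1]<70)).astype(np.uint8)
    k,l,st,_=cv2.connectedComponentsWithStats(m);i=1+st[1:,4].argmax()
    v,u=np.nonzero(l==i);w=at_z("top",np.c_[(u+.5)/s-.5+x0,(v+.5)/s-.5+y0],68)[:,:2].astype(np.float32)
    return cv2.minAreaRect(w),st[i]
E
python3 - <<'E'
from h import *
T=np.load("top2.npz");p,d=T["p"],T["d"];C=cloud("top",d)
print("nests",nests(p))
print("JC nest",[jig(0,y).round(1) for y in(45,-15,-75,-135)])
for zb in (3,8): print(zb,[np.round(b,1) for b in boards(p,zb=zb)])
print("tested",[np.round(b,1) for b in boards(p,zb=65,box=(362,150,452,194))])
print("cardboard z",np.median(C[200:240,250:256,2]),"bench",np.median(C[255:262,220:290,2]),"deck",np.median(C[160:180,392:400,2]),np.median(C[200:206,380:420,2]))
h=cv2.cvtColor(p,cv2.COLOR_BGR2HSV);m=(h[...,0]>20)&(h[...,0]<34)&(h[...,1]>120)&(h[...,2]>90);m[:,310:]=0;m[:170]=0
k,l,st,ce=cv2.connectedComponentsWithStats(m.astype(np.uint8))
print([(ce[i].round(),C[l==i].mean(0).round(1)) for i in range(1,k) if st[i,4]>8])
# dots
m=((h[...,0]<8)|(h[...,0]>172))&(h[...,1]>120);m[:150]=0;m[190:]=0;m[:,:360]=0
k,l,st,ce=cv2.connectedComponentsWithStats(m.astype(np.uint8))
print("dots",[(ce[i].round(1),at_z("top",ce[i],91)[0].round(1),np.median(C[l==i][:,2])) for i in range(1,k) if st[i,4]>8])
E
```

```text
nests (((593.2207641601562, -318.6123962402344), (3.8391263484954834, 79.87166595458984), 89.51940155029297), array([342,  44,   6, 106, 423], dtype=int32))
JC nest [array([ 594.6, -108.7]), array([ 591.8, -168.7]), array([ 589. , -228.6]), array([ 586.1, -288.6])]
3 [array([ 413.2,  315.9,   15. ,   69.8,   43.5, 1909. ])]
8 [array([ 413.1,  314.8,   15. ,   69.5,   43.3, 1909. ])]
tested [array([ 5.936e+02, -1.088e+02, -8.000e-01,  7.610e+01,  4.620e+01,
        2.784e+03])]
cardboard z 2.9479070916969476 bench 0.6063602839471969 deck 59.791423127347684 59.82672897702537
[(array([231., 232.]), array([410. , 325.8,  30.8])), (array([238., 230.]), array([414.6, 297.8,  68.4])), (array([276., 229.]), array([420.3, 191.2,  32.8])), (array([304., 238.]), array([393.8, 103.9,  39.1]))]
dots [(array([377.8, 170.9]), array([ 593.2, -109.1,   91. ]), np.float64(92.10407862476552)), (array([418.2, 172.4]), array([ 591.3, -228.1,   91. ]), np.float64(91.82144035807278))]
```

```bash
sed -i 's/(h\[...,0\]>50)&(h\[...,0\]<90)&(h\[...,1\]>90)/(h[...,0]>40)\&(h[...,0]<100)\&(h[...,1]>60)/; s/(h\[...,2\]>110)&(h\[...,1\]<70)/(h[...,2]>85)\&(h[...,1]<80)/' h.py
python3 - <<'E'
from h import *
T=np.load("top2.npz");p,d=T["p"],T["d"]
print("nests",nests(p))
for b in boards(p,zb=6): print(np.round(b,1))
print("tested",[np.round(b,1) for b in boards(p,zb=65,box=(362,150,452,194))])
q=p[170:260,200:310];h=cv2.cvtColor(q,cv2.COLOR_BGR2HSV)
for (u,v) in [(228,188),(228,200),(236,188),(266,223),(275,223),(283,223),(275,231)]: print((u,v),cv2.cvtColor(p,cv2.COLOR_BGR2HSV)[v,u])
print("rim",[p[y,380] .tolist() for y in range(186,192)])
E
```

```text
nests (((591.2153930664062, -196.71543884277344), (250.89471435546875, 96.56692504882812), 88.49093627929688), array([  16,   25,  335,  140, 9665], dtype=int32))
[ 413.1  315.4   15.5   75.7   47.9 3429. ]
tested [array([ 5.936e+02, -1.088e+02, -1.100e+00,  7.910e+01,  4.920e+01,
        4.083e+03]), array([ 5.911e+02, -2.286e+02, -2.100e+00,  7.790e+01,  4.840e+01,
        3.473e+03])]
(228, 188) [23 44 99]
(228, 200) [ 31  79 107]
(236, 188) [30 22 81]
(266, 223) [34 47 93]
(275, 223) [55 52 89]
(283, 223) [ 16 116 130]
(275, 231) [ 28 121 141]
rim [[90, 88, 80], [104, 106, 106], [92, 92, 95], [52, 50, 52], [26, 28, 27], [27, 27, 25]]
```

```bash
cat >> h.py <<'E'
def newboards(zb=6.,box=(210,176,298,252),N=5):
    x0,y0,x1,y1=box;s=4
    p=np.mean([imaging.capture("top")[0].astype(np.float32) for _ in range(N)],0)
    q=cv2.resize(p[y0:y1,x0:x1],None,fx=s,fy=s,interpolation=cv2.INTER_CUBIC)
    r=(q[...,2]-q[...,1])/(q.sum(2)+1)
    br=q.sum(2)
    m=((r<.035)&(br<400)).astype(np.uint8);m=cv2.morphologyEx(m,cv2.MORPH_CLOSE,np.ones((15,15)));m=cv2.morphologyEx(m,cv2.MORPH_OPEN,np.ones((15,15)))
    k,l,st,ce=cv2.connectedComponentsWithStats(m);out=[]
    for i in range(1,k):
        if st[i,4]<3000 or st[i,4]>12000: continue
        v,u=np.nonzero(l==i);w=at_z("top",np.c_[(u+.5)/s-.5+x0,(v+.5)/s-.5+y0],zb)[:,:2].astype(np.float32)
        (c,sz,a)=cv2.minAreaRect(w)
        if sz[0]<sz[1]: a+=90;sz=sz[::-1]
        out.append((c[0],c[1],(a+90)%180-90,sz[0],sz[1]))
    return out,p,m
E
python3 - <<'E'
from h import *
o,p,m=newboards()
for b in o: print(np.round(b,1))
cv2.imwrite("pics/m.png",np.hstack([cv2.resize(p[176:252,210:298],None,fx=4,fy=4).astype(np.uint8),cv2.cvtColor(m*255,cv2.COLOR_GRAY2BGR)]))
print(at_z("top",[[340,184]],118))
E
```

```text
[5.147e+02 3.225e+02 4.000e-01 7.990e+01 5.170e+01]
[418.2 202.4  -3.4  81.   51.4]
[407.7 314.1  13.9  91.   52.5]
[[548.70213388   2.48590624 118.        ]]
```

View pics/m.png

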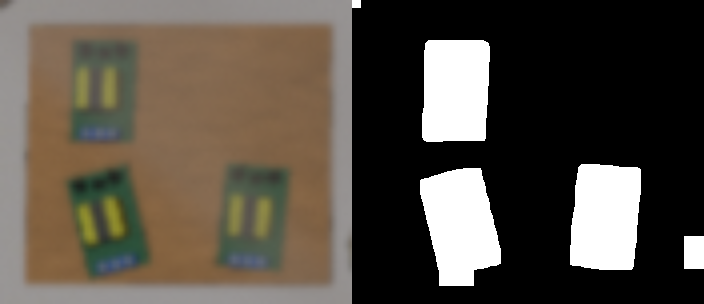

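```bash
sed -i 's/box=(210,176,298,252)/box=(210,176,298,246)/' h.py
cat >> h.py <<'E'
TRAY=np.array([664.,189.]);ty=np.array([-np.sin(YAW),np.cos(YAW)])
NEST={k:jig(0.5,105-60*k) for k in(1,2,3,4)}
def pick(xy,yaw,z,zup=230,F=45):
    eoat.command_gripper(0.52,F)
    pose([*xy,zup],yaw); line([*xy,z],180); eoat.command_gripper(0.0,F); stat("grip")
    line([*xy,z+20],80); line([*xy,zup],220)
    w=arm.read_gripper_width(); stat("lift"); return 0.28<w<0.45
def place(xy,yaw,z,zup=230,zn=25):
    pose([*xy,zup],yaw)
    w=arm.read_gripper_width(); stat("over")
    if not 0.28<w<0.45: return False
    line([*xy,z+zn],220); line([*xy,z],50); stat("at"); eoat.command_gripper(0.46); line([*xy,z+30],120); line([*xy,zup],250); return True
E
python3 - <<'E'
from h import *
print(pick([593.6,-108.8],YAW,70) and place(TRAY+36*ty,YAW,14))
pose([400,-50,300]);snap("top","top3",(205,110,475,270),2.9)
E
```

```text
grip t 22.3 F [0.6 0.6 6.8] w 0.338 gf 46.4 p [ 594.8 -109.1   71.7]
lift t 23.5 F [-1.   0.6 -1.1] w 0.339 gf 45.6 p [ 592.6 -108.5  228.4]
over t 24.8 F [ 0.  -0.5 -2.3] w 0.341 gf 45.6 p [665.8 223.4 229.8]
at t 26.5 F [-2.   0.1  5.5] w 0.336 gf 46.8 p [665.1 225.   14.5]
True
```

View pics/top3.png

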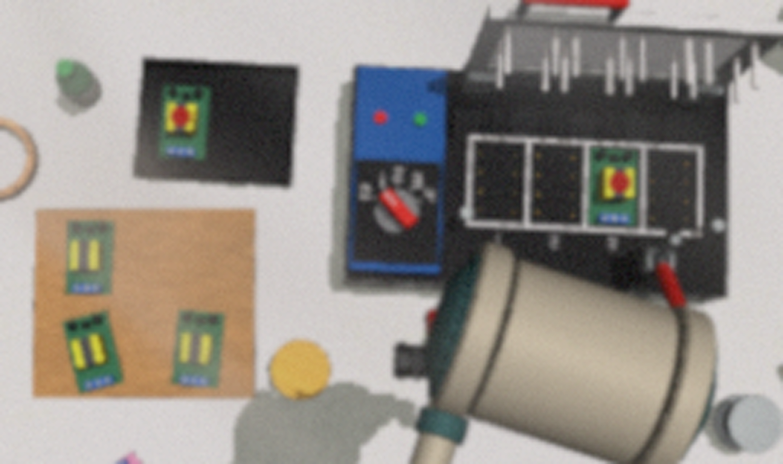

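Tested board 1 lies flat in the tray at crop (185,120), and nest 1 is empty. Next is tested board 2, plus a check of the camera against the arm.

Run:
```python
from h import *
print(pick([591.1,-228.6],YAW,73) and place(TRAY-36*ty,YAW,17))
pose([400,-50,300])
p,_=snap("top");print("tray boards",[np.round(b,1) for b in boards(p,zb=6,box=(250,132,312,175))],"expect",TRAY+36*ty,TRAY-36*ty)
o,_,_=newboards()
for b in o: print(np.round(b,1))
for q in("board1",): print([(np.round(r["centre"]),round(r["confidence"],2)) for r in models.look_for("top",q)])
```

```text
grip t 32.1 F [-0.2 -0.1  6.7] w 0.338 gf 46.5 p [ 592.2 -229.1   74.8]
lift t 33.3 F [-0.3  0.5 -2.3] w 0.339 gf 45.6 p [ 590.2 -228.1  228.4]
over t 34.7 F [-0.3 -0.5 -1.2] w 0.343 gf 45.6 p [662.5 151.6 229.9]
at t 36.4 F [-2.9 -0.1  6.1] w 0.339 gf 46.7 p [661.9 153.2  17.8]
True
tray boards [array([ 663.1,  187.8,   87.5,  126.8,   83.4, 8674. ])] expect [665.69583223 224.9600355 ] [662.30416777 153.0399645 ]
[5.150e+02 3.225e+02 5.000e-01 8.050e+01 5.180e+01]
[418.2 202.4  -3.4  81.   51.4]
[410.4 314.7  14.7  85.6  51.7]
[(array([252., 282.]), 0.97), (array([239., 230.]), 0.83), (array([163., 246.]), 0.81), (array([236., 198.]), 0.79), (array([276., 231.]), 0.73), (array([416., 128.]), 0.38)]
```

Run:
```python
from h import *
if pick([418.2,202.4],np.radians(-3.4),16): print(place(NEST[1]+[0,.6],YAW,74,zn=15))
pose([400,-50,300])
p,_=snap("top","top4",(205,110,475,270),2.9)
print("in nest",[np.round(b,1) for b in boards(p,zb=64,box=(362,150,452,194))],NEST[1])
o,_,_=newboards()
for b in o: print(np.round(b,1))
print("g",[np.round(b,1) for b in boards(p,zb=6)])
```

```text
grip t 42.4 F [-0.7 -1.5  6.5] w 0.337 gf 46.2 p [419.1 202.7  17.1]
lift t 43.8 F [-0.3  0.8 -0.5] w 0.339 gf 45.3 p [417.2 202.1 228.6]
over t 45.2 F [-0.7 -0.1 -0.6] w 0.338 gf 45.3 p [ 594.7 -106.8  229.9]
at t 46.4 F [0.4 0.2 0.3] w 0.337 gf 45.4 p [ 595.4 -108.3   74.1]
True
in nest [array([ 5.946e+02, -1.089e+02, -1.800e+00,  7.890e+01,  4.930e+01,
        4.082e+03])] [ 595.11923522 -108.77350885]
[514.7 322.5  -0.   80.2  51.4]
[410.3 314.6  14.7  85.8  51.9]
g [array([ 413.2,  315.4,   15.2,   75.6,   47.9, 3451. ])]
```

View pics/top4.png

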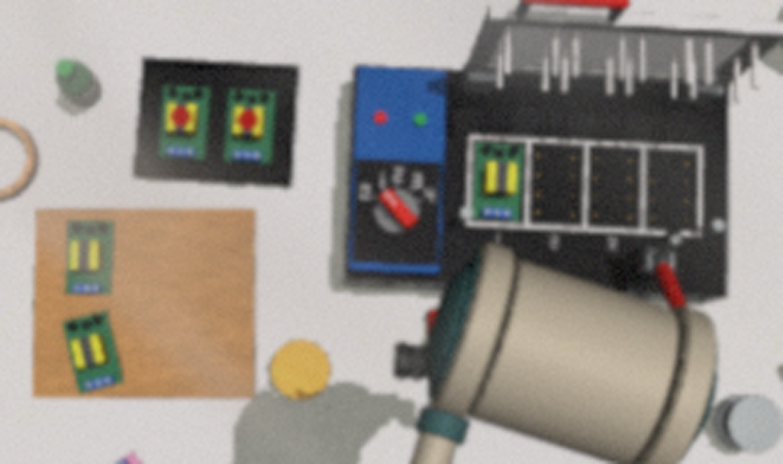

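Board 1 is seated in nest 1 at crop (498,182), and both tested boards are in the tray. Next is nest 2.

Run:
```python
from h import *
if pick([413.1,315.4],np.radians(15),16): print(place(NEST[2]+[0,.6],YAW,74,zn=15))
pose([400,-50,300])
p,_=snap("top");print("in nest",[np.round(b,1) for b in boards(p,zb=64,box=(362,150,452,194))],NEST[2])
o,_,_=newboards()
for b in o: print(np.round(b,1))
```

```text
grip t 52.1 F [ 0.5 -0.4  5.7] w 0.336 gf 46.2 p [414.  315.9  17.2]
lift t 53.6 F [-0.6 -0.1 -1.3] w 0.338 gf 45.4 p [412.2 314.9 228.5]
over t 55.4 F [ 0.6 -0.2 -1.4] w 0.335 gf 45.4 p [ 592.4 -166.8  230.1]
at t 56.7 F [ 0.4 -0.1 -0.9] w 0.337 gf 45.5 p [ 592.7 -168.3   74.2]
True
in nest [array([ 592.9, -138.6,   88.2,  110. ,   78.8, 9610. ])] [ 592.29284818 -168.70690135]
[5.147e+02 3.225e+02 3.000e-01 8.000e+01 5.160e+01]
```

Run:
```python
from h import *
if pick([514.7,322.5],np.radians(.3),16): print(place(NEST[3]+[0,.6],YAW,74,zn=15))
pose([400,60,300])
p,_=snap("top","top5",(250,110,475,270),3.5);print("in nest",[np.round(b,1) for b in boards(p,zb=64,box=(362,150,452,194))],NEST[3])
o,_,_=newboards()
for b in o: print(np.round(b,1))
```

```text
grip t 62.5 F [-0.2 -0.3  5.8] w 0.338 gf 46.1 p [515.6 323.   17.4]
lift t 64.0 F [ 0.5 -0.3 -0.8] w 0.338 gf 45.4 p [513.8 322.1 228.4]
over t 66.0 F [-0.1  1.1 -1.3] w 0.34 gf 45.3 p [ 589.8 -226.8  230. ]
at t 67.2 F [-0.1  0.2  1.8] w 0.339 gf 45.6 p [ 590.  -228.3   74.4]
True
in nest [array([  592.1,  -168.5,    88.4,   169. ,    78.7, 14002. ])] [ 589.46646113 -228.64029385]
```

View pics/top5.png

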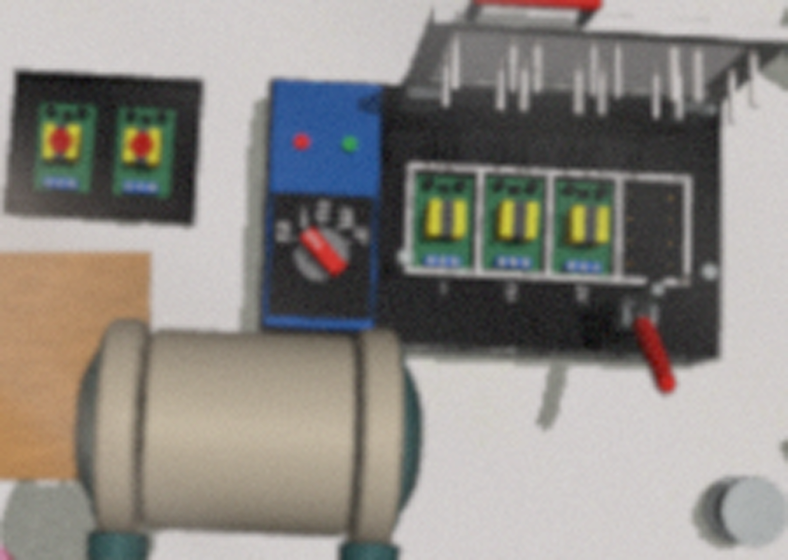

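All three new boards are seated in nests 1–3. The selector bar is at about px (342.6,182), yaw about 45°. I turn it to 3, then lower the lid.

Run:
```python
from h import *
P=[555.,-2.,100.]
t=np.radians(-30)+YAW
print([None if solve_ik(P,down(y)) is None else np.round(solve_ik(P,down(y))[5],2) for y in(np.radians(45),t,np.radians(45)+np.pi,t+np.pi,np.radians(45)-np.pi,t-np.pi)])
eoat.command_gripper(0.42,25)
y=pose([555,-2,200],np.radians(45));line(P,150);stat("down")
eoat.command_gripper(0.0,25);stat("grip")
d=t-np.radians(45)
for f in(.25,.5,.75,1.0):
    q=solve_ik(P,down(y+d*f)); arm.move_joints(q); stat(f); print(np.round(arm.read_torque(),2))
eoat.command_gripper(0.42);line([555,-2,200],200)
pose([380,120,300])
p,_=snap("top","top6",(310,150,370,210),8)
```

```text
[np.float64(-2.49), np.float64(-1.13), np.float64(0.66), np.float64(2.01), np.float64(0.66), np.float64(2.01)]
down t 72.1 F [-0.1 -0.4  0.1] w 0.422 gf 0.0 p [555.7  -1.9 101.2]
grip t 72.4 F [-0.1 -0.   5. ] w 0.158 gf 30.5 p [556.3  -2.2 101.4]
0.25 t 72.8 F [1.3 0.3 6.1] w 0.157 gf 30.7 p [556.4  -2.3 101.4]
[-0.07 -0.04 -0.02]
0.5 t 73.2 F [-0.3 -0.5  5.6] w 0.153 gf 30.6 p [556.4  -2.5 101.4]
[-0.13 -0.05 -0.02]
0.75 t 73.7 F [ 0.  -1.6  6.9] w 0.155 gf 30.6 p [556.4  -2.7 101.4]
[-0.23 -0.04  0.01]
1.0 t 74.1 F [-0.4 -1.4  6.2] w 0.156 gf 30.7 p [556.4  -2.8 101.4]
[-0.23 -0.01 -0.01]
```

View pics/top6.png

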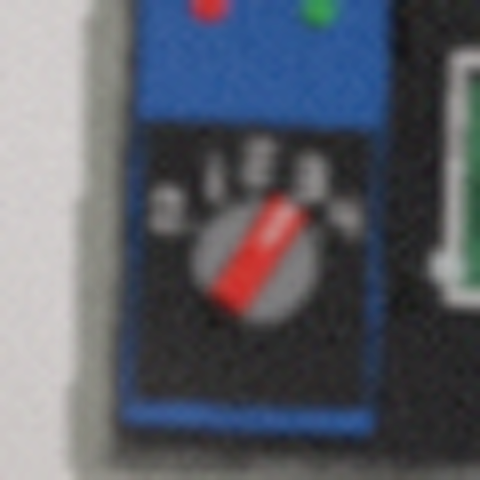

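The selector points at 3. Next I lower the lid and then press the clamp.

Run:
```python
from h import *
eoat.command_gripper(0.4,40)
pose(lidp(1.6)+[-60,0,90],YAW+np.pi/2);line(lidp(1.6)+[0,0,70]);line(lidp(1.6),100);stat("at")
eoat.command_gripper(0.0,35);stat("grip")
for a in [1.4,1.2,1.,.8,.6,.4,.3]: line(lidp(a),120)
stat(.3)
for a in [.2,.1,.05,0.]: line(lidp(a),50);stat(a)
line(lidp(0)-[0,0,2.5],30);stat("press")
```

```text
at t 79.1 F [ 1.1 -0.4  1. ] w 0.401 gf 0.0 p [ 702.8 -141.4  290. ]
grip t 79.4 F [0.8 0.5 3.7] w 0.125 gf 34.2 p [ 703.3 -141.4  290.2]
0.3 t 82.5 F [-1.1 -8.1 -2.3] w 0.124 gf 36.5 p [ 515.7 -134.9  153.7]
0.2 t 83.1 F [-1.1 -8.5 -2.5] w 0.123 gf 36.9 p [ 511.3 -134.6  135.7]
0.1 t 83.6 F [-1.4 -7.7 -2.9] w 0.116 gf 37.4 p [ 508.4 -134.5  117. ]
0.05 t 84.0 F [-1.8 -8.6 -2.1] w 0.122 gf 37.6 p [ 507.7 -134.5  107.5]
0.0 t 84.3 F [-1.7 -9.7 -2.5] w 0.122 gf 37.4 p [ 507.3 -134.3   97.9]
press t 84.5 F [-4.1 -7.4  4.8] w 0.124 gf 38.1 p [ 507.4 -134.4   96.5]
```

Run:
```python
from h import *
line(lidp(0)-[0,0,5],30);stat("press2")
eoat.command_gripper(0.36);line(lidp(0)+[-1,0,130],150)
piv=np.array([512.,-257.2,128.])
pt=lambda a:piv+80*(-np.cos(a)*ux+np.sin(a)*np.array([0,0,1]))-[0,0,14]
eoat.command_gripper(0.55,40)
pose(pt(.98)+[-20,0,80],YAW);line(pt(.98),120);stat("at")
eoat.command_gripper(0.0,40);stat("grip")
for a in(.75,.5,.25,.1,0,-.04): line(pt(a),60);stat(a)
eoat.command_gripper(0.5);line(pt(0)+[0,0,40],150)
eoat.command_gripper(0.0,40)
line(pt(0)+[0,0,25],80);z=pt(0)[2]+25
while z>pt(0)[2]+17 and arm.read_force()[2]<18:
    z-=1;line([*pt(0)[:2],z],20)
stat("pressed");line(pt(0)+[0,0,120],150);pose([330,150,350],YAW)
snap("side","side7",(320,150,560,345),3);snap("top","top7",(250,110,475,270),3.5);stat()
```

```text
press2 t 84.8 F [-7.1 -6.2 18.2] w 0.119 gf 39.7 p [ 507.4 -134.3   96.1]
at t 88.5 F [ 0.3 -0.4  0.6] w 0.551 gf 0.0 p [ 467.8 -255.3  181. ]
grip t 88.9 F [-1.9 -0.5  4.4] w 0.164 gf 39.0 p [ 467.7 -255.4  181.3]
0.75 t 89.4 F [-2.7 -0.2  5. ] w 0.161 gf 44.2 p [ 453.5 -254.9  169.1]
0.5 t 89.9 F [-4.3 -1.8  5.6] w 0.158 gf 50.0 p [ 441.3 -254.5  152.7]
0.25 t 90.3 F [-3.5 -3.1  1.9] w 0.162 gf 52.1 p [ 433.5 -254.2  133.4]
0.1 t 90.7 F [-5.  -4.3  0.2] w 0.165 gf 52.8 p [ 430.9 -254.1  121.3]
0 t 91.0 F [-7.8 -0.3 20.3] w 0.164 gf 58.6 p [ 431.4 -254.2  116.5]
-0.04 t 91.2 F [-12.6   2.7  38.5] w 0.162 gf 60.4 p [ 431.5 -254.3  116. ]
pressed t 94.6 F [-4.4  3.2 21.4] w -0.003 gf 10.5 p [ 432.2 -253.6  135.2]
 t 97.2 F [-0.1  0.8  0.3] w -0.002 gf 0.0 p [330.5 149.4 349.5]
```

View pics/side7.png

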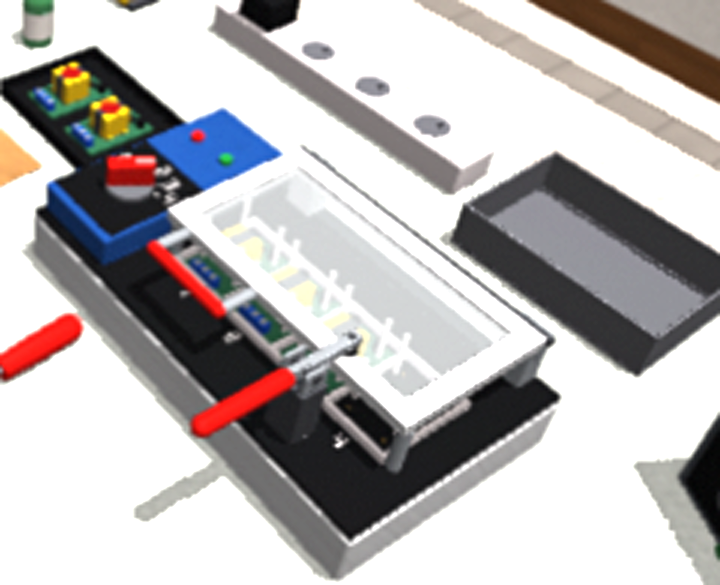

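View pics/top7.png

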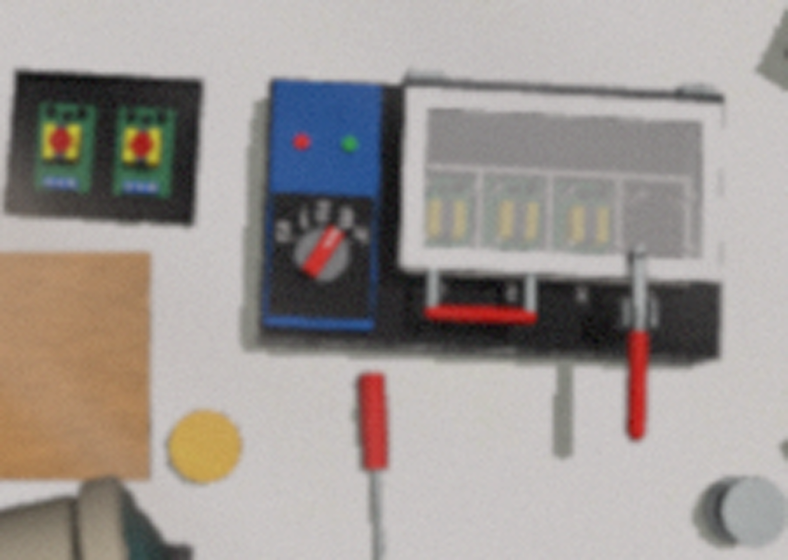

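The lid is shut, the clamp is down, all three boards are seated, the selector is on 3 and both tested boards are in the tray. I'm handing the job in.

```bash
python3 -c "
from h import *
print(arm.job_done())"
```

```text
the job is handed in; nothing more can be done
None
```

The job is handed in at about 97 s on the robot's clock: both tested boards are in the tray, the three new boards are in nests 1–3 with terminals to the clamp side, the selector is on 3, the lid is shut and the clamp is down; I saw no verdict, but the last pictures showed it all in place.

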